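# Set and lock the depth stop of a leatherwork bench press

### The job

On the green bench press, gently lower the red-knobbed depth stop until its foot rests on the brass-topped block with a little pressure, pressing the block no harder than about 20 N, then lock the stop by turning the yellow-gripped clamp lever all the way clockwise to its end. Leave the stop bearing on the block, let go of everything, and do not disturb the block or the tools lying about.

Things in the scene. Friction and masses are not known exactly. Their poses are not given: they have to be found in the camera images.
- press: Dark green C-frame bench press fixed on a black gridded mat. Origin: underside of its base, straight below the stop rod; z up, press y points from rod to column. Base 150 (x) x 270 x 20 mm; column 60 x 55 mm centred at y=+112 mm. Its head, z=150 to 195 mm, covers x within 30 mm and y from -28 to +140 mm, and its bushing (diameter 56) guides the rod at x=y=0. Throat open to press -x, +x, -y.
- stop: Depth stop: vertical rod (diameter 16) with flat steel foot (diameter 24) and round red knob (diameter 44, 24 tall) on top. Origin: centre of the foot's underside. It slides straight down, starting 15 to 58 mm above the block; friction keeps it where it is left: about 3.6 N pushes it down, 10.5 N pulls it up. Its 3.4 N weight adds to any push. No spring. Once on the block, the knob's underside is still 25 mm or more above the head.
- stop_top (a point): Centre of the flat top of the red knob, 169 mm above the foot's underside.
- block: Loose two-part packing block, 66 (x) x 51 (y) mm, flat top: a brass cap screwed rigidly at some height over a dark steel base, so the whole is anywhere from 22 to 30 mm tall, different each time and not measured: feel for it. 0.6 kg, lying slightly turned under the stop on the press's dark steel bed, whose height differs too. Origin: centre of its underside. It must stay where it lies.
- clamp (a joint): Angle of the clamp lever on the press's head, rad. It starts loose at 0 (lever along press -x) to 0.35; turned clockwise seen from above it meets its end stop at 1.4 (nearly along press +y) = locked. It stays where it is left; turning takes about 0.2 N m (3 N at the grip) and does not move the stop.
- clamp_axis (a point): Point on the clamp lever's vertical turning axis, at the same height as clamp_grip; fixed to the press at x=0, y=+85 mm.
- mallet: Bystander: yellow-headed mallet lying on the mat, head diameter 56 x 90 mm, black handle towards its -x, 240 mm long; origin under the head's middle. Leave alone.
- iron: Bystander: steel pricking iron lying on the mat, 125 mm long, 28 mm wide, 10 mm high; origin on the mat near its toothed end. Leave alone.
- jar: Bystander: amber jar with a black lid, diameter 52, 75 mm tall; origin under its centre. Leave alone.
- clamp_grip (a point): In the upright yellow grip at the lever's end: a round post, diameter 20 mm, standing 70 mm from the lever's turning axis. This point lies on its centre line, 20 mm below its top and 16 mm above the flat lever arm (14 mm wide) that runs from the post's foot to the axis. Free all round otherwise.

How it is judged:
By the outcome, as a careful person would: the job done as asked, in the order asked, and still so for the second after the job is handed in, with the robot touching nothing.
It also fails if it takes over 48 s, if anything falls off the work surface, if the arm or the gripper's body presses on something with over 40 N, if the wrist force passes 120 N, or if a joint passes its speed limit or range.

### The arm

A 7-joint arm with a two-finger parallel gripper is mounted at the origin on the work surface. World frame = base frame: x ahead of the robot, y to its left, z up, the work surface at z = 0. Lengths are in mm, angles in rad, forces in N, time in s.
With the tool pointing down it reaches from about 400 to 850 mm from the base axis. Payload 4.5 kg.
Tool frame: the origin (TCP) lies between the finger pads; the fingertips stand 11 mm ahead of it and the grasp point (between the pads) lies 8 mm behind it; z points along the fingers, y is the line along which they close (so a half turn about z gives the same grasp; the last joint's range is limited). The gripper opens to 88 mm and grips with 3 to 60 N. Pads are 18 mm wide; open, the fingers measure 123 mm over their backs; the gripper's body (75 mm by 187 mm) begins 45 mm behind the grasp point.
Start: joints at [1.343, 0.689, -0.195, 1.565, 0.157, 0.902, -0.215], TCP at [161.79, -603.719, 249.743] pointing down, gripper open.
Joint ranges: [-3.01, 3.01], [-0.46, 2.08], [-1.47, 1.51], [0.13, 2.56], [-1, 4.14], [0.04, 2.09], [-2.66, 2.66]. Speed limits (rad/s): [2.57, 2.57, 3.14, 3.14, 3.14, 3.14, 3.14].

### API

Orientations are given as a rotation vector (axis times angle).
In Python, from station import readout, imaging, arm gives the robot as it stands.
- The arm moves only by the tool play_rows, never from a script. Its argument "deltas" is a list of rows, each a list of 2 entries, a list of its own where there are three numbers: the shift along the tool's x, y, z in cm, then the turn, a rotation vector about the tool's x, y, z in rad. A call has 1 to 5 rows; each row is the pose to reach, as a shift and turn from the pose commanded when the call began, along the tool's axes at that moment; what a row does not reach only later rows make up. A row lasts 1/10 s, in which the tool goes at most 50 mm and 8.59 degrees, less where a joint would pass 70% of its speed; a pose out of reach is approached as far as the arm can. A call with a gripper value outside its range is refused whole. "gripper" is the opening, from 0 (shut) to 1 (fully open), set as the call begins (left out, the last holds). The fingers move at their own pace and stop on an object; "force" is the grip in N (left out, the last holds). Time passes only in rows, so rows that repeat a pose let the fingers close. It gives the time, the measured TCP pose, the force, the opening and the grip force at its end, in the units of the state.
- readout.sense(): the state, without advancing time (a new reading comes with each control period).
- imaging.camera(name): name is "scene" or "top" or "wrist"; returns (picture, depth): 384x512x3 uint8, red, green, blue; 384x512 float32, mm along the optical axis (not along the pixel's ray), 0 where there is no reading.
- imaging.camera_info(name): a dict with "camera_matrix" (3x3 intrinsics, pixels), "camera_from_world" (4x4, takes a point from world to camera coordinates); the wrist camera has in their place "tool_from_camera" (4x4, takes a point from camera to tool coordinates, whose origin is the TCP and whose axes are the flange's). Camera axes: x right, y up, looking along -z (the intrinsics and any distortion apply to the point x, -y, -z); pixel columns grow to the right and rows downward; lengths in mm; the calibration is good to about 2 mm. A picture is of the moment at which its call begins: read the wrist's pose just before it. camera_info takes no time and is no camera call.
- arm.finish_job(): hands the job in; it is judged then, once.
The state is a dict: "clock": time; "qpos": joint angles; "qvel": joint speeds; "tau": joint torques, N m; "ee_pos": TCP position; "ee_rot": TCP orientation; "ft_force": force on the tool from outside, world axes, zero at the start; "torque": the same for the moment, N m; "gripper_width": finger opening in mm; "gripper_force": force on a finger pad.
Only numpy, scipy, OpenCV 4.12 (cv2) and the standard library are available. Lean on these libraries where they do the work, as an engineer would, in place of code of your own. Each camera call takes 0.05 s, during which the arm holds its last target. There are 200 camera calls.

## Working session

There is one attempt and no reset: what is moved stays moved. The work goes in short steps, Python scripts to look and compute and a tool call to move; the robot and the scene stay as the last step left them, time stands still between calls to the robot, and variables do not carry over. Pictures are saved under pics/ and viewed, at most 10 in all, crops included, and the job is handed in when it is done.

Besides the shell and the picture viewer there is one more tool, called after "Call:" by a JSON object that holds its "fn" and its "kwargs". play_rows: Moves the arm, as the interface text tells. Its arguments: {"type":"object","properties":{"deltas":{"type":"array","items":{"type":"array"}},"gripper":{"type":"number"},"force":{"type":"number"}},"required":["deltas"]}

```bash
mkdir -p pics
cat > h.py <<'E'
import numpy as np, cv2
from station import readout, imaging, arm
from scipy.spatial.transform import Rotation as R
def grab(n):
    s=readout.sense(); p,d=imaging.camera(n); i=imaging.camera_info(n)
    K=np.array(i["camera_matrix"])
    if n=="wrist":
        T=np.eye(4);T[:3,:3]=R.from_rotvec(s["ee_rot"]).as_matrix();T[:3,3]=s["ee_pos"]
        W=T@np.array(i["tool_from_camera"])
    else: W=np.linalg.inv(np.array(i["camera_from_world"]))
    return p,d,K,W,i
def cloud(d,K,W):
    v,u=np.mgrid[:d.shape[0],:d.shape[1]]
    x=(u-K[0,2])/K[0,0]*d; y=(v-K[1,2])/K[1,1]*d
    P=np.stack([x,-y,-d],-1)@W[:3,:3].T+W[:3,3]
    P[d==0]=np.nan
    return P
def save(n,p): cv2.imwrite(n,cv2.cvtColor(p,cv2.COLOR_RGB2BGR))
E
python3 - <<'E'
from h import *
a=[]
for n in("scene","top"):
    p,d,K,W,i=grab(n); np.savez(n,p=p,d=d,K=K,W=W); a.append(p); print(n,[k for k in i],K.round(1).tolist(),W.round(2).tolist(), (d==0).mean())
    if 'distortion' in str(i.keys()): print(i)
save("pics/a.png",cv2.resize(np.vstack(a),(512,768))[:,:]) if 0 else [save(f"pics/{n}.png",x) for n,x in zip(("scene","top"),a)]
s=readout.sense();print(s)
E
```

```text
scene ['camera_matrix', 'camera_from_world'] [[442.6, 0.0, 255.0], [0.0, 442.6, 185.5], [0.0, 0.0, 1.0]] [[-0.44, -0.73, 0.52, 1060.39], [0.9, -0.37, 0.25, 168.78], [0.01, 0.58, 0.82, 999.28], [0.0, 0.0, 0.0, 1.0]] 0.003936767578125
top ['camera_matrix', 'camera_from_world'] [[486.1, 0.0, 251.5], [0.0, 486.1, 190.1], [0.0, 0.0, 1.0]] [[0.0, 0.99, -0.1, 460.43], [-1.0, 0.0, -0.01, -79.33], [-0.01, 0.1, 0.99, 1350.58], [0.0, 0.0, 0.0, 1.0]] 0.004130045572916667
{'clock': 0.1, 'qpos': array([ 1.34282547,  0.68987308, -0.19452307,  1.56621343,  0.15731008,
        0.90252296, -0.21510587]), 'qvel': array([-0.00112636, -0.00258498, -0.00193735, -0.00343632,  0.00087457,
        0.00225464, -0.00106783]), 'tau': array([-2.76317798e-03, -5.28491235e+01, -1.27108164e+00, -1.53836221e+01,
       -5.25095186e-02,  1.94596119e-03,  5.35894708e-05]), 'ee_pos': array([ 161.5617744 , -603.1965578 ,  249.01426511]), 'ee_rot': array([-3.11313086e+00, -4.09926205e-01,  5.33753032e-04]), 'ft_force': array([ 0.74014822,  0.04267294, -1.10744757]), 'torque': array([ 0.02068528,  0.02990876, -0.00062633]), 'gripper_force': 0.0, 'gripper_width': 88.35454008836464}
```

View pics/scene.png

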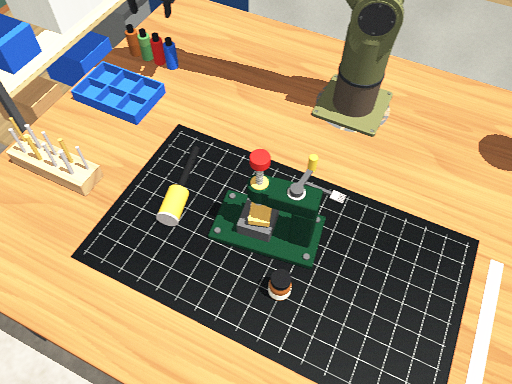

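View pics/top.png

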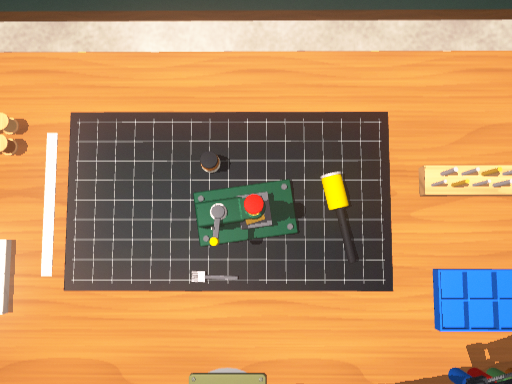

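Run:
```python
from h import *
for n in("scene","top"):
    z=np.load(n+".npz"); p=z["p"]; P=cloud(z["d"],z["K"],z["W"]); h=cv2.cvtColor(p,cv2.COLOR_RGB2HSV)
    H,S,V=h[...,0],h[...,1],h[...,2]
    for nm,m in dict(red=((H<6)|(H>174))&(S>150)&(V>80),yel=(H>18)&(H<33)&(S>130)&(V>90),green=(H>40)&(H<90)&(S>60)).items():
        c,l,st,ce=cv2.connectedComponentsWithStats(m.astype(np.uint8))
        for k in range(1,c):
            if st[k,4]<25: continue
            q=P[l==k]; zz=np.nanpercentile(q[:,2],[5,50,97]); t=q[q[:,2]>zz[2]-6]
            print(n,nm,st[k],ce[k].round(1),"z",zz.round(0),"topmean",np.nanmean(t,0).round(1),"range",np.nanmin(t,0).round(0),np.nanmax(t,0).round(0))
```

```text
scene red [150  37  16  29 274] [157.6  51.7] z [ 9. 54. 92.] topmean [ 108.2 -653.5   90.3] range [  81. -674.   87.] [ 123. -638.   99.]
scene red [249 149  22  22 399] [259.5 159.7] z [272. 292. 295.] topmean [540.1 -70.8 292.4] range [517. -93. 289.] [561. -50. 296.]
scene yel [  9 117  33  43 170] [ 25.9 139. ] z [-171.   97.  139.] topmean [ 621.5 -727.8  137.3] range [ 601. -774.  133.] [ 642. -679.  142.]
scene yel [ 58 140  15  23  85] [ 65.4 150.3] z [ -0.  93. 139.] topmean [ 608.2 -600.7  138.2] range [ 606. -605.  134.] [ 611. -599.  140.]
scene yel [308 156  10  16  97] [312.1 164.5] z [  3. 232. 250.] topmean [463.6  19.  248.3] range [458.  11. 245.] [468.  28. 251.]
scene yel [250 176   6   9  37] [252.5 180.3] z [200. 202. 209.] topmean [544.4 -82.4 205.4] range [534. -89. 203.] [551. -77. 224.]
scene yel [158 184  21  28 128] [166.3 196.8] z [42. 55. 60.] topmean [ 591.7 -304.1   57.1] range [ 553. -317.   54.] [ 634. -290.   61.]
scene yel [176 189  13  30 112] [182.8 204.4] z [ 3. 35. 45.] topmean [ 590.3 -264.9   42.2] range [ 544. -275.   39.] [ 622. -256.   47
[... 1371 characters left out ...]
44.]
top yel [246 214  19  10  65] [254.5 219.2] z [ 85.  89. 186.] topmean [517.3 -86.6 189.3] range [512. -96. 183.] [522. -67. 198.]
top yel [209 237  10   9  74] [213.6 241.1] z [212. 249. 254.] topmean [456.   18.  250.8] range [448.   9. 248.] [464.  27. 256.]
top green [ 193  179  105   68 3664] [244.1 211.9] z [ 19.  25. 201.] topmean [ 5.268e+02 -5.000e-01  1.988e+02] range [464. -98. 195.] [562.  67. 214.]
top green [486 368  19   9  99] [494.3 372.1] z [ 6. 35. 63.] topmean [ 119.6 -701.5   61.8] range [ 117. -710.   58.] [ 122. -695.   65.]
top green [497 377  15   6  35] [504.2 379.3] z [ 69.  91. 336.] topmean [ 179.7 -575.8  335.9] range [ 177. -587.  335.] [ 183. -565.  337.]
```

The scene picture shows the red knob at (259,160) and the yellow grip at (312,164). In the top view the knob is at (253,204) and the grip at (214,241). Next I fit the press's yaw.

```bash
cat >> h.py <<'E'
def target(p,yaw):  # tool down, tool y at world angle yaw (deg)
    a=np.radians(yaw); y=np.array([np.cos(a),np.sin(a),0]); z=np.array([0,0,-1.]); M=np.stack([np.cross(y,z),y,z],1)
    s=readout.sense(); M0=R.from_rotvec(s["ee_rot"]).as_matrix()
    d=M0.T@(np.array(p)-s["ee_pos"])/10; r=R.from_matrix(M0.T@M).as_rotvec()
    print("shift cm",d.round(2),"turn",r.round(3))
E
python3 - <<'E'
from h import *
for n in("top","scene"):
    z=np.load(n+".npz"); p=z["p"]; P=cloud(z["d"],z["K"],z["W"]); h=cv2.cvtColor(p,cv2.COLOR_RGB2HSV)
    g=(h[...,0]>40)&(h[...,0]<90)&(h[...,1]>60)&(abs(P[...,0]-530)<150)&(abs(P[...,1])<200)
    for nm,lo,hi in(("base",14,32),("head",190,206)):
        m=g&(P[...,2]>lo)&(P[...,2]<hi); print(n,nm,np.nanmedian(P[m][:,2]).round(1),cv2.minAreaRect(P[m][:,:2].astype(np.float32)))
    # hub/lever
    m=(h[...,1]<60)&(abs(P[...,0]-528)<18)&(abs(P[...,1]-12)<18)&(P[...,2]>203)
    print("hub",P[m].mean(0).round(1),m.sum(),np.percentile(P[m][:,2],[5,50,95]))
    # brass
    m=(h[...,0]>12)&(h[...,0]<33)&(h[...,1]>90)&(abs(P[...,0]-540)<40)&(abs(P[...,1]+65)<40)&(P[...,2]>80)&(P[...,2]<97)
    print("brass z",np.percentile(P[m][:,2],[10,50,90]),m.sum())
    m=(abs(P[...,0]-540)<150)&(abs(P[...,1]-200)<40);print("mat z",np.nanmedian(P[m][:,2]))
target([500,-160,340],-30)
target([539,-72,340],45)
E
```

```text
top base 23.3 ((534.9246215820312, -47.910308837890625), (149.33885192871094, 270.0956726074219), 8.277251243591309)
top head 198.3 ((530.192138671875, -16.229690551757812), (59.79187774658203, 165.43397521972656), 8.434471130371094)
hub [525.6  10.6 215.8] 172 [204.03464994 216.98700224 221.20005868]
brass z [84.87518595 87.85678795 91.67661335] 73
mat z 3.6544008020923684
scene base 23.9 ((535.8262939453125, -47.351654052734375), (151.14892578125, 270.6180419921875), 7.7164435386657715)
scene head 198.6 ((531.8951416015625, -15.668060302734375), (61.898155212402344, 166.7112274169922), 8.116765975952148)
hub [530.3  13.5 215. ] 201 [203.7823126  217.05260576 220.13162384]
brass z [85.41435778 88.52865713 90.59846723] 346
mat z 4.194727210379597
shift cm [ 44.16 -34.06  -9.05] turn [-0.002 -0.001 -0.785]
shift cm [ 50.21 -41.55  -9.04] turn [-1.000e-03 -2.000e-03 -2.094e+00]
```

Call:
{"fn": "play_rows", "kwargs": {"deltas": [[[3,-2.5,-5],[0,0,-0.15]],[[7,-6,-9],[0,0,-0.3]],[[11,-9,-9],[0,0,-0.45]],[[15,-12.5,-9],[0,0,-0.6]],[[19,-15.5,-9],[0,0,-0.75]]], "gripper": 0, "force": 20}}

```text
clock: 0.6
ee_pos: [289.3, -425.4, 339.6]
ee_rot: [2.743, 1.529, -0.0]
ft_force: [-0.1, -0.1, -0.7]
gripper_width: 50.1
gripper_force: 0.0
```

```bash
python3 -c "
from h import *
s=readout.sense();print(s['clock'],s['ee_pos'],s['qpos'].round(2))
target([539,-72,340],45)"
```

```text
0.6 [ 289.2550269  -425.39823662  339.59798007] [ 1.18  0.46 -0.45  1.76  0.23  0.98  0.08]
shift cm [43.19  2.67 -0.07] turn [ 0.000e+00  1.000e-03 -1.339e+00]
```

Call:
{"fn": "play_rows", "kwargs": {"deltas": [[[5,0.3,0],[0,0,-0.15]],[[10,0.6,0],[0,0,-0.3]],[[15,0.9,0],[0,0,-0.45]],[[20,1.2,0],[0,0,-0.6]],[[25,1.5,0],[0,0,-0.75]]]}}

```text
clock: 1.1
ee_pos: [434.1, -221.7, 338.8]
ee_rot: [-1.992, -2.429, 0.001]
ft_force: [1.0, 0.0, 0.5]
gripper_width: 10.0
gripper_force: 0.0
```

Call:
{"fn": "play_rows", "kwargs": {"deltas": [[[1,0,0],[0,0,-0.15]],[[2,0,0],[0,0,-0.3]],[[3,0,0],[0,0,-0.45]],[[3,0,0],[0,0,-0.59]],[[3,0,0],[0,0,-0.59]]]}}

```text
clock: 1.6
ee_pos: [427.6, -193.7, 338.6]
ee_rot: [-1.207, -2.9, -0.0]
ft_force: [0.4, -0.2, 0.6]
gripper_width: 0.2
gripper_force: 0.0
```

```bash
python3 -c "
from h import *
s=readout.sense();print(s['clock'],s['ee_pos'],s['qpos'].round(2))
target([539,-72,340],45)"
```

```text
1.6 [ 427.57568076 -193.68351161  338.56784988] [ 0.89  0.47 -0.85  1.87  0.41  1.    0.64]
shift cm [ 0.78 16.48 -0.14] turn [-0.    -0.001 -0.003]
```

Call:
{"fn": "play_rows", "kwargs": {"deltas": [[[0.2,4,0],[0,0,0]],[[0.4,8,0],[0,0,0]],[[0.6,12.5,0],[0,0,0]],[[0.8,16.5,0],[0,0,0]],[[0.8,16.5,0],[0,0,0]]]}}

```text
clock: 2.1
ee_pos: [542.3, -66.1, 339.1]
ee_rot: [1.202, 2.901, 0.009]
ft_force: [-0.7, 0.2, -1.2]
gripper_width: -0.0
gripper_force: 0.0
```

```bash
python3 -c "
from h import *
s=readout.sense();print(s['clock'],s['ee_pos'],s['qpos'].round(2))
for n in ('wrist','scene'):
    p,d,K,W,i=grab(n);P=cloud(d,K,W);save('pics/%s1.png'%n,p)
    h=cv2.cvtColor(p,cv2.COLOR_RGB2HSV);H,S,V=h[...,0],h[...,1],h[...,2]
    for nm,m in dict(red=((H<6)|(H>174))&(S>150)&(V>80),yel=(H>18)&(H<33)&(S>130)&(V>90)).items():
        m=m&(abs(P[...,0]-500)<100)&(abs(P[...,1])<130)&(P[...,2]>220);q=P[m]
        if len(q)<20: continue
        zz=np.median(q[:,2]);t=q[q[:,2]>np.percentile(q[:,2],95)-4]
        print(n,nm,len(q),np.median(t,0).round(1),cv2.minEnclosingCircle(t[:,:2].astype(np.float32)))
target([539,-72,310],45)"
```

```text
2.1 [542.32334773 -66.10539258 339.14375889] [ 0.52  0.57 -0.81  1.67  0.45  1.1   0.37]
wrist red 2210 [532.2 -68.1 291.3] ((536.96826171875, -72.88654327392578), 21.569965362548828)
wrist yel 3246 [535.6 -49.3 418.4] ((523.9502563476562, -62.23518753051758), 40.53087615966797)
scene red 243 [548.8 -77.7 292.5] ((540.8363647460938, -71.19746398925781), 21.420265197753906)
scene yel 139 [551.4 -40.5 425.9] ((562.26220703125, -53.59547805786133), 27.39340591430664)
shift cm [ 0.   -0.06  2.84] turn [-0.001 -0.001 -0.005]
```

View pics/wrist1.png

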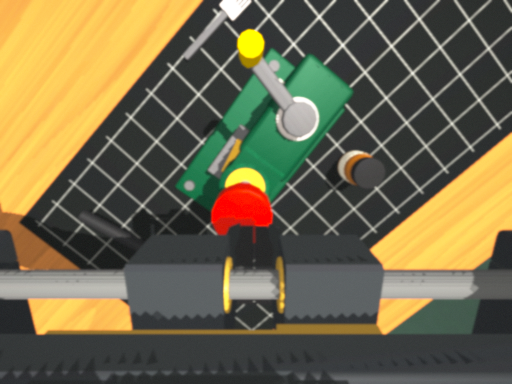

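Wrist view: the knob at (242,207) is right under the closed fingers, and the grip is at (251,45). Descending.

Call:
{"fn": "play_rows", "kwargs": {"deltas": [[[0,0,1.2],[0,0,0]],[[0,0,2.2],[0,0,0]],[[0,0,2.8],[0,0,0]],[[0,0,3.0],[0,0,0]],[[0,0,3.1],[0,0,0]]]}}

```text
clock: 2.7
ee_pos: [539.2, -72.4, 307.6]
ee_rot: [-1.21, -2.899, 0.0]
ft_force: [-0.1, 0.4, 0.3]
gripper_width: 0.7
gripper_force: 0.0
```

Call:
{"fn": "play_rows", "kwargs": {"deltas": [[[0,0,0.1],[0,0,0]],[[0,0,0.25],[0,0,0]],[[0,0,0.4],[0,0,0]],[[0,0,0.6],[0,0,0]],[[0,0,0.8],[0,0,0]]]}}

```text
clock: 3.2
ee_pos: [539.6, -72.0, 300.2]
ee_rot: [1.208, 2.899, -0.0]
ft_force: [-0.9, -0.8, 3.9]
gripper_width: 0.4
gripper_force: 1.8
```

Call:
{"fn": "play_rows", "kwargs": {"deltas": [[[0,0,0.3],[0,0,0]],[[0,0,0.6],[0,0,0]],[[0,0,0.9],[0,0,0]],[[0,0,1.1],[0,0,0]],[[0,0,1.2],[0,0,0]]]}}

```text
clock: 3.7
ee_pos: [539.6, -72.0, 287.7]
ee_rot: [1.208, 2.9, 0.0]
ft_force: [0.5, -0.2, 3.2]
gripper_width: 0.3
gripper_force: 1.8
```

Call:
{"fn": "play_rows", "kwargs": {"deltas": [[[0,0,0.3],[0,0,0]],[[0,0,0.6],[0,0,0]],[[0,0,0.9],[0,0,0]],[[0,0,1.1],[0,0,0]],[[0,0,1.2],[0,0,0]]]}}

```text
clock: 4.2
ee_pos: [539.6, -71.9, 275.7]
ee_rot: [1.208, 2.9, 0.0]
ft_force: [1.5, 0.3, 3.4]
gripper_width: 0.5
gripper_force: 1.8
```

Call:
{"fn": "play_rows", "kwargs": {"deltas": [[[0,0,0.05],[0,0,0]],[[0,0,0.1],[0,0,0]],[[0,0,0.15],[0,0,0]],[[0,0,0.2],[0,0,0]],[[0,0,0.2],[0,0,0]]]}}

```text
clock: 4.7
ee_pos: [539.6, -72.0, 273.9]
ee_rot: [1.208, 2.9, 0.0]
ft_force: [0.4, -0.2, 3.3]
gripper_width: 0.4
gripper_force: 1.5
```

Slow steps now, 1 mm per call.

Call:
{"fn": "play_rows", "kwargs": {"deltas": [[[0,0,0.03],[0,0,0]],[[0,0,0.06],[0,0,0]],[[0,0,0.09],[0,0,0]],[[0,0,0.12],[0,0,0]],[[0,0,0.12],[0,0,0]]]}}

```text
clock: 5.2
ee_pos: [539.6, -72.0, 272.7]
ee_rot: [1.209, 2.9, 0.0]
ft_force: [2.4, 0.3, 3.4]
gripper_width: 0.1
gripper_force: 1.6
```

Call:
{"fn": "play_rows", "kwargs": {"deltas": [[[0,0,0.03],[0,0,0]],[[0,0,0.06],[0,0,0]],[[0,0,0.09],[0,0,0]],[[0,0,0.1],[0,0,0]]]}}

```text
clock: 5.6
ee_pos: [539.6, -72.0, 271.7]
ee_rot: [1.208, 2.9, 0.0]
ft_force: [1.4, 0.7, 3.9]
gripper_width: 0.2
gripper_force: 1.8
```

Call:
{"fn": "play_rows", "kwargs": {"deltas": [[[0,0,0.02],[0,0,0]],[[0,0,0.04],[0,0,0]],[[0,0,0.06],[0,0,0]],[[0,0,0.08],[0,0,0]]]}}

```text
clock: 6.0
ee_pos: [539.6, -71.9, 271.0]
ee_rot: [1.208, 2.9, 0.0]
ft_force: [1.8, 0.8, 4.2]
gripper_width: 0.5
gripper_force: 1.8
```

Call:
{"fn": "play_rows", "kwargs": {"deltas": [[[0,0,0.02],[0,0,0]],[[0,0,0.04],[0,0,0]],[[0,0,0.06],[0,0,0]]]}}

```text
clock: 6.3
ee_pos: [539.6, -72.0, 270.3]
ee_rot: [1.208, 2.9, 0.0]
ft_force: [1.6, 0.6, 3.1]
gripper_width: 0.6
gripper_force: 1.8
```

Call:
{"fn": "play_rows", "kwargs": {"deltas": [[[0,0,0.02],[0,0,0]],[[0,0,0.04],[0,0,0]],[[0,0,0.06],[0,0,0]]]}}

```text
clock: 6.6
ee_pos: [539.6, -72.0, 269.8]
ee_rot: [1.208, 2.9, 0.0]
ft_force: [2.9, 0.2, 3.6]
gripper_width: 0.8
gripper_force: 1.8
```

Call:
{"fn": "play_rows", "kwargs": {"deltas": [[[0,0,0.02],[0,0,0]],[[0,0,0.04],[0,0,0]],[[0,0,0.06],[0,0,0]]]}}

```text
clock: 6.9
ee_pos: [539.6, -71.9, 269.1]
ee_rot: [1.208, 2.9, 0.0]
ft_force: [4.0, 0.9, 3.2]
gripper_width: 0.4
gripper_force: 1.8
```

Call:
{"fn": "play_rows", "kwargs": {"deltas": [[[0,0,0.02],[0,0,0]],[[0,0,0.04],[0,0,0]],[[0,0,0.06],[0,0,0]]]}}

```text
clock: 7.2
ee_pos: [539.6, -72.0, 268.5]
ee_rot: [1.208, 2.9, 0.0]
ft_force: [2.9, 1.6, 4.2]
gripper_width: 0.0
gripper_force: 1.8
```

Call:
{"fn": "play_rows", "kwargs": {"deltas": [[[0,0,0.02],[0,0,0]],[[0,0,0.04],[0,0,0]],[[0,0,0.05],[0,0,0]]]}}

```text
clock: 7.5
ee_pos: [539.5, -72.0, 268.1]
ee_rot: [1.209, 2.9, -0.0]
ft_force: [2.3, -0.1, 4.9]
gripper_width: 0.8
gripper_force: 2.7
```

Call:
{"fn": "play_rows", "kwargs": {"deltas": [[[0,0,0.015],[0,0,0]],[[0,0,0.03],[0,0,0]],[[0,0,0.03],[0,0,0]]]}}

```text
clock: 7.8
ee_pos: [539.4, -72.0, 268.1]
ee_rot: [1.209, 2.9, -0.0]
ft_force: [2.6, -0.0, 7.2]
gripper_width: 0.8
gripper_force: 3.4
```

Call:
{"fn": "play_rows", "kwargs": {"deltas": [[[0,0,0.02],[0,0,0]],[[0,0,0.04],[0,0,0]],[[0,0,0.04],[0,0,0]]]}}

```text
clock: 8.1
ee_pos: [539.4, -72.0, 268.1]
ee_rot: [1.208, 2.899, -0.001]
ft_force: [1.0, 0.1, 9.0]
gripper_width: 0.2
gripper_force: 4.8
```

Call:
{"fn": "play_rows", "kwargs": {"deltas": [[[0,0,0.02],[0,0,0]],[[0,0,0.04],[0,0,0]],[[0,0,0.04],[0,0,0]]]}}

```text
clock: 8.4
ee_pos: [539.5, -72.0, 268.1]
ee_rot: [1.208, 2.899, -0.001]
ft_force: [0.5, -0.1, 11.9]
gripper_width: 0.2
gripper_force: 6.2
```

Call:
{"fn": "play_rows", "kwargs": {"deltas": [[[0,0,-0.1],[0,0,0]],[[0,0,-0.3],[0,0,0]],[[0,0,-1],[0,0,0]],[[0,0,-2.5],[0,0,0]],[[0,0,-4.5],[0,0,0]]]}}

```text
clock: 8.9
ee_pos: [537.8, -72.5, 311.3]
ee_rot: [-1.207, -2.896, 0.003]
ft_force: [1.1, 0.3, 1.1]
gripper_width: 0.4
gripper_force: 0.0
```

```bash
python3 -c "
from h import *
s=readout.sense();print(s['clock'],s['ee_pos'],s['qpos'].round(2))
for n in ('scene','top'):
    p,d,K,W,i=grab(n);P=cloud(d,K,W)
    save('pics/%s2.png'%n,cv2.resize(p[90:290,150:370],(660,600)))
    h=cv2.cvtColor(p,cv2.COLOR_RGB2HSV);H,S,V=h[...,0],h[...,1],h[...,2]
    for nm,m in dict(red=((H<6)|(H>174))&(S>150)&(V>80),yel=(H>18)&(H<33)&(S>130)&(V>90)).items():
        m=m&(abs(P[...,0]-500)<100)&(abs(P[...,1])<130)&(P[...,2]>220)&(P[...,2]<300);q=P[m]
        if len(q)<20: continue
        t=q[q[:,2]>np.percentile(q[:,2],95)-5]
        print(n,nm,len(q),np.median(t,0).round(1),cv2.minEnclosingCircle(t[:,:2].astype(np.float32)))
target([458,18,310],85)"
```

```text
8.9 [537.83381693 -72.50191325 311.30161214] [ 0.52  0.6  -0.79  1.71  0.48  1.04  0.34]
scene red 244 [548.  -73.2 257.5] ((540.4420166015625, -71.01024627685547), 21.554113388061523)
scene yel 72 [464.3  18.6 248.8] ((460.5398254394531, 18.79585075378418), 8.466058731079102)
top yel 66 [457.4  17.9 250.9] ((456.6455078125, 17.35190773010254), 9.595879554748535)
shift cm [12.16  0.49  0.35] turn [ 0.001  0.002 -0.703]
```

Call:
{"fn": "play_rows", "kwargs": {"deltas": [[[2.5,0.1,0],[0,0,-0.15]],[[6,0.2,0],[0,0,-0.3]],[[9.5,0.4,0],[0,0,-0.45]],[[12.1,0.5,0.6],[0,0,-0.6]],[[12.1,0.5,0.8],[0,0,-0.7]]], "gripper": 0.6}}

```text
clock: 9.5
ee_pos: [454.4, 19.5, 303.2]
ee_rot: [-0.123, -3.136, 0.002]
ft_force: [0.6, -0.5, -0.7]
gripper_width: 38.2
gripper_force: 0.0
```

Call:
{"fn": "play_rows", "kwargs": {"deltas": [[[0,0,0],[0,0,0]],[[0,0,0],[0,0,0]]]}}

```text
clock: 9.7
ee_pos: [457.6, 16.8, 303.3]
ee_rot: [-0.146, -3.137, 0.001]
ft_force: [0.7, -0.2, -0.5]
gripper_width: 52.3
gripper_force: 0.0
```

```bash
python3 -c "
from h import *
s=readout.sense();print(s['clock'],s['ee_pos'],s['qpos'].round(2))
p,d,K,W,i=grab('wrist');save('pics/wrist3.png',p)
P=cloud(d,K,W);h=cv2.cvtColor(p,cv2.COLOR_RGB2HSV)
m=(h[...,0]>18)&(h[...,0]<33)&(h[...,1]>130)&(h[...,2]>90)&(abs(P[...,0]-458)<20)&(abs(P[...,1]-18)<25)&(P[...,2]>242)&(P[...,2]<256)
q=P[m];print(len(q),q.mean(0) if len(q) else 0, cv2.minEnclosingCircle(q[:,:2].astype(np.float32)) if len(q) else 0)
target([458,18,231],85)"
```

```text
9.7 [457.62755549  16.80208634 303.34105493] [ 0.51  0.55 -1.02  1.95  0.57  0.96  0.7 ]
570 [454.2486192   17.35835088 249.26016612] ((455.24432373046875, 17.251707077026367), 9.864672660827637)
shift cm [-0.01  0.12  7.25] turn [-0.    -0.001 -0.006]
```

View pics/wrist3.png

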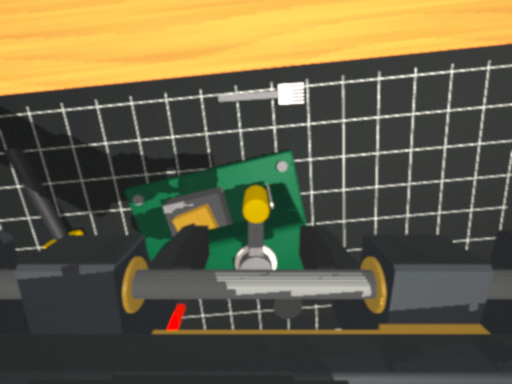

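View pics/scene2.png

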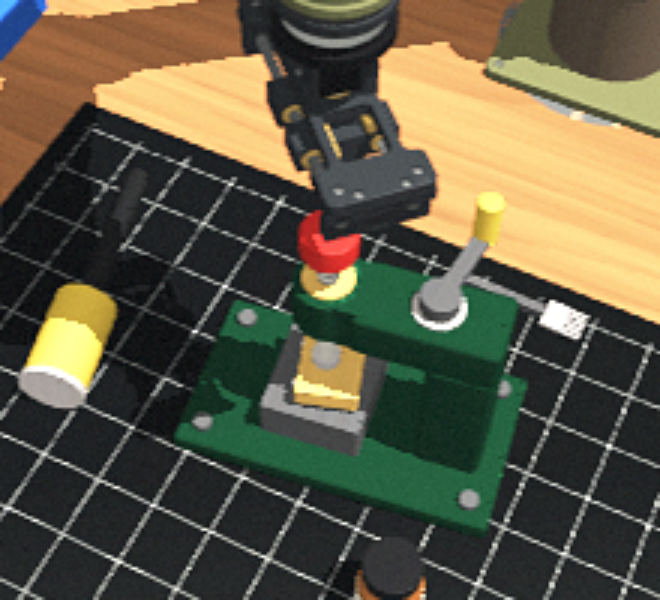

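The stop's foot is now on the brass at (325,350) in the scene crop. The grip post at (256,205) in the wrist view lies between the fingers. Descending to grip it.

Call:
{"fn": "play_rows", "kwargs": {"deltas": [[[0,0.05,2],[0,0,0]],[[0,0.05,4.5],[0,0,0]],[[0,0.05,6.3],[0,0,0]],[[0,0.05,7.2],[0,0,0]],[[0,0.05,7.2],[0,0,0]]]}}

```text
clock: 10.25
ee_pos: [457.5, 17.5, 231.1]
ee_rot: [-0.143, -3.136, 0.001]
ft_force: [-0.1, -0.0, 0.5]
gripper_width: 52.5
gripper_force: 0.0
```

Call:
{"fn": "play_rows", "kwargs": {"deltas": [[[0,0,0],[0,0,0]],[[0,0,0],[0,0,0]],[[0,0,0],[0,0,0]],[[0,0,0],[0,0,0]]], "gripper": 0.1, "force": 10}}

```text
clock: 10.65
ee_pos: [458.2, 18.0, 232.4]
ee_rot: [0.141, 3.137, -0.0]
ft_force: [-0.2, -0.8, 0.8]
gripper_width: 22.7
gripper_force: 0.0
```

```bash
python3 -c "
from h import *
s=readout.sense();print(s['clock'],s['ee_pos'],s['ft_force'],s['gripper_width'])
ax=np.array([526.9,12.7]); v=s['ee_pos'][:2]-ax; a0=np.degrees(np.arctan2(v[1],v[0]));print('r',np.hypot(*v),a0)
py=98.2
print('clamp now',90-(a0-py))
for t in (15,30,45,60,75):
    a=np.radians(a0-t); p=ax+70*np.array([np.cos(a),np.sin(a)]); print(t);target([*p,s['ee_pos'][2]],85-t)"
```

```text
10.65 [458.16552104  17.96108728 232.39206321] [-0.24603216 -0.76945008  0.77850972] 22.691471615631592
r 68.93553247362776 175.6229903362129
clamp now 12.57700966378711
15
shift cm [-0.11  1.81  0.  ] turn [0.    0.001 0.259]
30
shift cm [-0.78  3.51  0.  ] turn [0.    0.001 0.521]
45
shift cm [-1.88  4.98  0.  ] turn [0.    0.001 0.783]
60
shift cm [-3.31  6.11  0.  ] turn [1.000e-03 1.000e-03 1.044e+00]
75
shift cm [-4.99  6.83  0.01] turn [1.000e-03 1.000e-03 1.306e+00]
```

Call:
{"fn": "play_rows", "kwargs": {"deltas": [[[0,0,0],[0,0,0]],[[-0.01,0.3,0],[0,0,0.044]],[[-0.11,1.22,0],[0,0,0.175]],[[-0.24,1.81,0],[0,0,0.262]],[[-0.42,2.39,0],[0,0,0.349]]]}}

```text
clock: 11.15
ee_pos: [464.2, 40.2, 232.2]
ee_rot: [0.691, 3.064, -0.005]
ft_force: [-0.2, -4.1, 4.3]
gripper_width: 19.6
gripper_force: 10.0
```

Call:
{"fn": "play_rows", "kwargs": {"deltas": [[[-0.03,0.61,0],[0,0,0.087]],[[-0.11,1.22,0],[0,0,0.175]],[[-0.24,1.81,0],[0,0,0.262]],[[-0.42,2.39,0],[0,0,0.349]],[[-0.66,2.96,0],[0,0,0.436]]]}}

```text
clock: 11.65
ee_pos: [482.2, 63.6, 232.1]
ee_rot: [1.338, 2.842, -0.006]
ft_force: [-2.2, -5.8, 5.0]
gripper_width: 19.4
gripper_force: 10.0
```

Call:
{"fn": "play_rows", "kwargs": {"deltas": [[[-0.03,0.61,0],[0,0,0.087]],[[-0.11,1.22,0],[0,0,0.175]],[[-0.24,1.81,0],[0,0,0.262]],[[-0.24,1.81,0],[0,0,0.262]],[[-0.24,1.81,0],[0,0,0.262]]]}}

```text
clock: 12.15
ee_pos: [498.3, 73.7, 232.1]
ee_rot: [1.69, 2.647, -0.003]
ft_force: [0.2, -5.0, 5.1]
gripper_width: 19.6
gripper_force: 10.0
```

```bash
python3 -c "
from h import *
s=readout.sense();print(s['clock'],s['ee_pos'],s['ft_force'],s['gripper_width'],s['qpos'].round(2))
ax=np.array([526.9,12.7]); v=s['ee_pos'][:2]-ax; a0=np.degrees(np.arctan2(v[1],v[0]));print('r',np.hypot(*v),a0)
print('clamp now',np.radians(90-(a0-98.2)))
a=np.radians(98.2+90-80.2); target([*(ax+70*np.array([np.cos(a),np.sin(a)])),s['ee_pos'][2]],17)"
```

```text
12.15 [498.34091975  73.74049828 232.12683909] [ 0.17926317 -4.96234388  5.1296249 ] 19.573695489443168 [ 0.14  0.61 -0.6   1.93  0.5   0.75 -0.32]
r 67.39112326302555 115.07353153132674
clamp now 1.2762976451341643
shift cm [ 0.21  0.86 -0.  ] turn [-0.     0.002  0.138]
```

Call:
{"fn": "play_rows", "kwargs": {"deltas": [[[0,0.4,0],[0,0,0.06]],[[0,0.8,0],[0,0,0.12]],[[0,1.1,0],[0,0,0.15]],[[0,1.1,0],[0,0,0.15]],[[0,1.1,0],[0,0,0.15]]]}}

```text
clock: 12.65
ee_pos: [504.4, 76.1, 231.5]
ee_rot: [-1.883, -2.512, 0.017]
ft_force: [-8.3, -9.6, 12.1]
gripper_width: 19.4
gripper_force: 10.0
```

Call:
{"fn": "play_rows", "kwargs": {"deltas": [[[-0.1,0.3,0],[0,0,0]],[[-0.1,0.5,0],[0,0,0]],[[-0.1,0.5,0],[0,0,0]],[[-0.1,0.5,0],[0,0,0]]], "force": 25}}

```text
clock: 13.05
ee_pos: [504.5, 76.1, 231.3]
ee_rot: [-1.878, -2.509, 0.029]
ft_force: [-19.8, -9.3, 21.9]
gripper_width: 19.2
gripper_force: 25.0
```

Call:
{"fn": "play_rows", "kwargs": {"deltas": [[[0.05,-0.4,0],[0,0,0]],[[0.1,-0.6,0],[0,0,0]],[[0.1,-0.6,0],[0,0,0]]], "force": 10}}

```text
clock: 13.35
ee_pos: [504.2, 76.2, 231.2]
ee_rot: [-1.883, -2.513, 0.013]
ft_force: [-5.1, -7.2, 4.7]
gripper_width: 19.7
gripper_force: 10.0
```

Call:
{"fn": "play_rows", "kwargs": {"deltas": [[[0,0,0],[0,0,0]],[[0,0,0],[0,0,0]],[[0,0,0],[0,0,0]],[[0,0,0],[0,0,0]],[[0,0,0],[0,0,0]]], "gripper": 0.65}}

```text
clock: 13.85
ee_pos: [507.4, 79.9, 231.9]
ee_rot: [-1.884, -2.514, -0.001]
ft_force: [-0.2, -0.1, -0.5]
gripper_width: 56.6
gripper_force: 0.0
```

Call:
{"fn": "play_rows", "kwargs": {"deltas": [[[0,0,-0.5],[0,0,0]],[[0,0,-2],[0,0,0]],[[0,0,-4.5],[0,0,0]],[[0,0,-8],[0,0,0]],[[0,0,-10],[0,0,0]]]}}

```text
clock: 14.35
ee_pos: [507.9, 80.2, 334.6]
ee_rot: [1.883, 2.513, 0.004]
ft_force: [0.1, -0.3, 0.4]
gripper_width: 57.6
gripper_force: 0.0
```

Call:
{"fn": "play_rows", "kwargs": {"deltas": [[[-3,0,-1],[0,0,0]],[[-7,0,-2],[0,0,0]],[[-11,0,-2],[0,0,0]],[[-13,0,-2],[0,0,0]],[[-13,0,-2],[0,0,0]]]}}

```text
clock: 14.85
ee_pos: [544.2, -49.3, 351.8]
ee_rot: [1.892, 2.506, -0.002]
ft_force: [-0.1, -0.1, -0.6]
gripper_width: 57.3
gripper_force: 0.0
```

```bash
python3 -c "
from h import *
s=readout.sense();print(s['clock'],s['ee_pos'])
for n in ('scene','top'):
    p,d,K,W,i=grab(n);P=cloud(d,K,W)
    save('pics/%s4.png'%n,cv2.resize(p[90:290,150:370],(660,600)))
    h=cv2.cvtColor(p,cv2.COLOR_RGB2HSV);H,S,V=h[...,0],h[...,1],h[...,2]
    for nm,m in dict(red=((H<6)|(H>174))&(S>150)&(V>80),yel=(H>18)&(H<33)&(S>130)&(V>90)).items():
        m=m&(abs(P[...,0]-510)<60)&(abs(P[...,1])<130)&(P[...,2]>220)&(P[...,2]<300);q=P[m]
        if len(q)<20: continue
        t=q[q[:,2]>np.percentile(q[:,2],95)-5];c=cv2.minEnclosingCircle(t[:,:2].astype(np.float32))
        v=np.array(c[0])-[526.9,12.7]
        print(n,nm,len(q),np.median(t,0).round(1),c,'clamp',np.radians(188.2-np.degrees(np.arctan2(v[1],v[0]))))"
```

```text
14.85 [544.16327705 -49.29256059 351.75726986]
scene red 347 [541.1 -71.1 257.7] ((538.7250366210938, -72.61650085449219), 22.306795120239258) clamp 4.717781437735841
scene yel 77 [511.6  76.1 248.8] ((507.68182373046875, 78.38504791259766), 9.2388277053833) clamp 1.4292770646629784
top yel 71 [504.6  77.1 250.9] ((504.6311950683594, 77.16979217529297), 9.396061897277832) clamp 1.381329356238805
```

View pics/scene4.png

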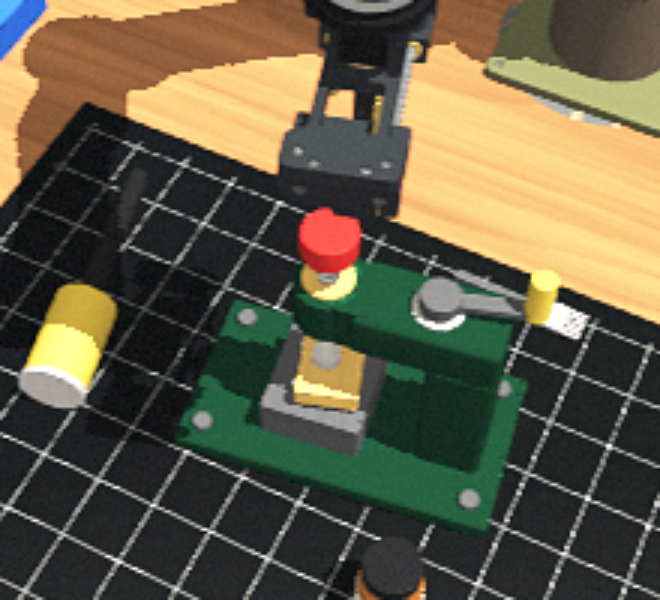

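View pics/top4.png

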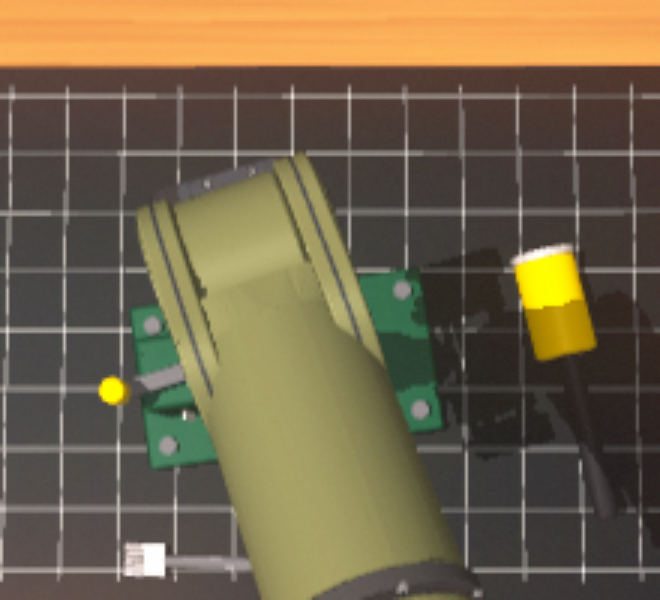

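The lever at (542,297) in the scene crop is at about 1.40 rad, its end. The stop's height is unchanged, its foot is still on the brass at (325,350), and the bystanders haven't moved.

```bash
python3 -c "
from station import arm
print(arm.finish_job())"
```

```text
the job is handed in; nothing more can be done
None
```

The job is handed in: the stop bears on the block (peak push on the knob about 12 N, so roughly 8 N on the block), the clamp lever is against its end stop at about 1.40 rad, the gripper is clear of everything, and the block and tools look undisturbed in the last pictures.

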